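Pack the power-supply kit tray

ROBOT

A 7-joint arm with a two-finger parallel gripper is mounted at the origin on the work surface. World frame = base frame: x ahead of the robot, y to its left, z up, the work surface at z = 0. Lengths are in mm, angles in rad, forces in N, time in s.
With the tool pointing down it reaches from about 350 to 900 mm from the base axis. Payload 8.1 kg.
Tool frame: the origin (TCP) lies between the finger pads; the fingertips stand 25 mm ahead of it and the grasp point (between the pads) lies 6 mm ahead of it; z points along the fingers, y is the line along which they close (so a half turn about z gives the same grasp; the last joint's range is limited). The gripper opens to 85 mm and grips with 20 to 120 N. Pads are 22 mm wide; open, the fingers measure 114 mm over their backs; the gripper's body (76 mm by 85 mm) begins 54 mm behind the grasp point. The pads swing forward as they close: fully open they stand 13 mm farther back than shut.
Start: joints at [1.227, 0.434, 0.025, 1.573, -0.012, 1.134, -0.075], TCP at [149.025, -606.986, 256.323] pointing down, gripper open.
Joint ranges: [-2.62, 2.62], [-0.44, 2.09], [-1.27, 1.32], [0.08, 2.57], [-1.32, 4.46], [0.12, 2], [-2.74, 2.74]. Speed limits (rad/s): [2.22, 2.22, 3.01, 3.01, 3.14, 3.14, 3.14].

INTERFACE

Orientations are given as a rotation vector (axis times angle).
In Python, from workcell import readout, get_image, camera_model, order gives the robot as it stands. The module is installed in compiled form; this text tells all that it offers.
- The arm moves only by the tool servo_tool, never from a script. Its argument "commands" is one flat list of numbers, 4 for each row, row after row: the shift along the tool's x, y, z in m, then the turn about the tool's z in rad. In form: [dx, dy, dz, turn, dx, dy, dz, turn, ...]. A call has 1 to 10 rows; each row is the pose to reach, as a shift and turn from the pose commanded when the call began, along the tool's axes at that moment; what a row does not reach only later rows make up. A row lasts 1/8 s, in which the tool goes at most 62.5 mm and 10.7 degrees, less where a joint would pass 70% of its speed; a pose out of reach is approached as far as the arm can. A call with a gripper value outside its range is refused whole. "jaw" is the gripper's target within -1 to 1 (fully open at 1, half-way at 0, shut at -1), set as the call begins (left out, the last holds). The fingers move at their own pace and stop on an object; the grip force is fixed at half the most. Time passes only in rows, so rows that repeat a pose let the fingers close. It gives the time, the measured TCP pose, the force, the opening and the grip force at its end, in the units of the state.
- readout.observe(): the state, without advancing time (a new reading comes with each control period).
- get_image(name): name is "scene" or "top" or "wrist"; returns the picture (480x640x3 uint8, red, green, blue); there is no depth.
- camera_model(name): a dict with "mtx" (3x3 intrinsics, pixels), "xyz" and "rotation" of the camera in the world. Camera axes: x right, y down, z forward; pixel columns grow to the right and rows downward; lengths in mm; the calibration is good to about 2 mm. A picture is of the moment at which its call begins: read the wrist's pose just before it. camera_model takes no time and is no camera call; for the wrist camera it gives the pose at the moment of the call.
- order.finish_job(): hands the job in; it is judged then, once.
The state is a dict: "time": time; "joints": joint angles; "joint_velocities": joint speeds; "tau": joint torques, N m; "eef_pos": TCP position; "eef_rot": TCP orientation; "contact_force": force on the tool from outside, world axes, zero at the start; "wrist_torque": the same for the moment, N m; "gripper_width": opening from 0.0 (shut) to 1.0 (fully open); "finger_force": force on a finger pad.
Only numpy, scipy, OpenCV 4.12 (cv2) and the standard library are available. Lean on these libraries where they do the work, as an engineer would, in place of code of your own. Each camera call takes 0.05 s, during which the arm holds its last target. There are 200 camera calls.

TASK

Pack the power-supply kit into the black tray: stand the large can capacitor in the round pocket, the long heatsink (fins up) in the oblong pocket, the transformer upright in the square pocket, and slip the ring core over the post. Set each one down gently, without dropping it, so that it sits fully down in its place. Leave the two look-alikes, the small capacitor and the short heatsink, where they stand on the bench.

Things in the scene. Friction and masses are not known exactly. Their poses are not given: they have to be found in the camera images.
- large_capacitor_mid (a point): The large can capacitor: black upright cylinder 40 mm in diameter, 55 mm tall, with a bare aluminium top and two small brass terminals (4 mm high, on top). It stands on the bench; this point is its centre, half-way up; z is its upright axis.
- long_heatsink_mid (a point): The long heatsink: bare aluminium block with six upright fins, 60 mm long (x, along the fins) x 36 mm wide (y) x 40 mm tall. Lies fins up; the two outer fins are flat over the full height, so it can be gripped across its 36 mm. This point is its centre, half-way up.
- ring_core_mid (a point): The ring core: grey ring lying flat, 54 mm outside diameter, 28 mm hole, 28 mm tall. This point is the centre of the hole, half-way up; z is the ring's axis.
- transformer_mid (a point): The transformer: steel core plate pack 44 mm long (x) x 18 mm thick (y) x 40 mm tall with a copper winding standing out of both sides (30 mm in x, 40 mm over all in y, between 7 and 33 mm above the bottom), on a 44 x 40 x 4 mm foot. It can be gripped over the 44 mm ends of the core. This point is its centre, half-way up; z is upright.
- small_capacitor_mid (a point): LOOK-ALIKE, stays on the bench: the small can capacitor, same make as the large one but 28 mm in diameter and 40 mm tall. This point is its centre, half-way up.
- short_heatsink_mid (a point): LOOK-ALIKE, stays on the bench: the short heatsink, same section as the long one (36 mm wide in y, 40 mm tall) but only 34 mm long (x), so nearly square from above. This point is its centre, half-way up.
- round_pocket (a point): Target, told apart by shape; white plastic insert with a grey rim or post, about 97 x 94 mm, one of four standing in a row in the black kit tray (the row runs along the insert's y axis, 97 mm from centre to centre; the order of the inserts changes). Round pocket 62 mm inside diameter, rim 4 mm thick, standing 8 mm above the pocket floor. This point is the centre of the pocket floor, 7 mm above the bench; x runs across the tray, y along the row.
- long_pocket (a point): Target, told apart by shape; white plastic insert with a grey rim or post, about 97 x 94 mm, one of four standing in a row in the black kit tray (the row runs along the insert's y axis, 97 mm from centre to centre; the order of the inserts changes). Oblong pocket, inside 80 mm (x) x 56 mm (y), rim 4 mm thick, standing 8 mm above the pocket floor. This point is the centre of the pocket floor, 7 mm above the bench; x runs across the tray, y along the row.
- square_pocket (a point): Target, told apart by shape; white plastic insert with a grey rim or post, about 97 x 94 mm, one of four standing in a row in the black kit tray (the row runs along the insert's y axis, 97 mm from centre to centre; the order of the inserts changes). Square pocket, inside 64 x 64 mm, rim 4 mm thick, standing 8 mm above the pocket floor. This point is the centre of the pocket floor, 7 mm above the bench; x runs across the tray, y along the row.
- post_pad (a point): Target, told apart by shape; white plastic insert with a grey rim or post, about 97 x 94 mm, one of four standing in a row in the black kit tray (the row runs along the insert's y axis, 97 mm from centre to centre; the order of the inserts changes). Flat pad without rim, with one upright post in the middle, 10 mm in diameter and 18 mm high. This point is the centre of the pad, at the foot of the post, 7 mm above the bench; x runs across the tray, y along the row.
Not all that is in view belongs to the job. What is shaped like the part that bears square_pocket but orange or yellow is not meant.

How it is judged (in metres and radians):
At the end, for the whole second after the job is handed in: Each of the four kit parts rests upright in its own place: within 16 mm of its centre, within 4 mm of fully down, tilt under 0.15 rad, at rest. The small capacitor and short heatsink stand upright, at rest, within 20 mm of where they started (horizontal distance between large_capacitor_mid and round_pocket below 0.016 m and z of large_capacitor_mid in the frame of round_pocket between 0.0235 and 0.0315 m and angle between each of large_capacitor_mid, long_heatsink_mid, ring_core_mid, transformer_mid, small_capacitor_mid, short_heatsink_mid's own z axis and vertical below 0.15 rad and linear speed of each of large_capacitor, long_heatsink, ring_core, transformer, small_capacitor, short_heatsink below 0.02 m/s and horizontal distance between long_heatsink_mid and long_pocket below 0.016 m and z of long_heatsink_mid in the frame of long_pocket between 0.016 and 0.024 m and horizontal distance between ring_core_mid and post_pad below 0.016 m and z of ring_core_mid in the frame of post_pad between 0.01 and 0.018 m and horizontal distance between transformer_mid and square_pocket below 0.016 m and z of transformer_mid in the frame of square_pocket between 0.016 and 0.024 m and distance of each of small_capacitor_mid, short_heatsink_mid from where it was at the start of the episode below 0.02 m); the robot touches nothing.
It fails at once if a kit part is dropped or thrown down at its place (faster than 0.7 m/s just above it, as after a fall of about 25 mm) ((horizontal distance between large_capacitor_mid and round_pocket below 0.04 m and z of large_capacitor_mid in the frame of round_pocket below 0.0475 m and linear speed of large_capacitor above 0.7 m/s) or (horizontal distance between long_heatsink_mid and long_pocket below 0.04 m and z of long_heatsink_mid in the frame of long_pocket below 0.04 m and linear speed of long_heatsink above 0.7 m/s) or (horizontal distance between ring_core_mid and post_pad below 0.04 m and z of ring_core_mid in the frame of post_pad below 0.034 m and linear speed of ring_core above 0.7 m/s) or (horizontal distance between transformer_mid and square_pocket below 0.04 m and z of transformer_mid in the frame of square_pocket below 0.04 m and linear speed of transformer above 0.7 m/s)).
It fails at once if the small capacitor or the short heatsink is moved more than 20 mm from where it stood (distance of any of small_capacitor_mid, short_heatsink_mid from where it was at the start of the episode above 0.02 m).
It also fails if it takes over 99 s, if anything falls off the work surface, if the arm or the gripper's body presses on something with over 40 N, if the wrist force passes 120 N, or if a joint passes its speed limit or range.

## Working session

There is one attempt and no reset: what is moved stays moved. The work goes in short steps, Python scripts to look and compute and a tool call to move; the robot and the scene stay as the last step left them, time stands still between calls to the robot, and variables do not carry over. Pictures are saved under pics/ and viewed, at most 17 in all, crops included, and the job is handed in when it is done.

Besides the shell and the picture viewer there is one more tool, called after "Emit:" by a JSON object that holds its "op" and its "data", one argument or row to a line. servo_tool: Moves the arm, as the interface text tells. Its arguments: {"type":"object","properties":{"commands":{"type":"array","items":{"type":"number"}},"jaw":{"type":"number"}},"required":["commands"]}

```bash
mkdir -p pics
python3 - <<'E'
from workcell import readout,get_image,camera_model
import cv2,numpy as np
s=readout.observe();print(s)
for n in("scene","top"):
    cv2.imwrite(f"pics/{n}0.png",get_image(n)[:,:,::-1]);m=camera_model(n);print(n,m)
print(camera_model("wrist"))
E
```

```text
{'time': 0.0, 'joints': array([ 1.22739898,  0.43526614,  0.02496849,  1.57407941, -0.01155834,
        1.13400677, -0.07510285]), 'joint_velocities': array([ 1.20101390e-03, -1.21856308e-03,  1.21035399e-04, -3.78451166e-05,
       -1.50467976e-04,  1.09055756e-03, -8.42495153e-04]), 'tau': array([-2.42489386e-04, -6.70466208e+01,  1.02441821e+00, -3.16206729e+01,
        1.52597349e-02,  1.27779949e-02,  5.45062619e-06]), 'eef_pos': array([ 148.87724546, -606.53592515,  255.50593011]), 'eef_rot': array([-3.11729928e+00, -3.77062541e-01,  5.87646060e-04]), 'contact_force': array([ 0.41412158, -0.13211611,  0.35597061]), 'wrist_torque': array([ 0.00089131, -0.03425982,  0.00213056]), 'finger_force': 0.0, 'gripper_width': 1.000731908610506}
scene {'mtx': array([[492.79999598,   0.        , 318.39612341],
       [  0.        , 492.79999598, 241.48639625],
       [  0.        ,   0.        ,   1.        ]]), 'xyz': array([1181.3829706 ,  -32.49440029,  876.25982223]), 'rotation': array([-1.88821553, -1.79753002,  0.58980909])}
top {'mtx': array([[515.96349391,   0.        , 324.05890093],
       [  0.        , 515.96349391, 238.99300628],
       [  0.        ,   0.        ,   1.        ]]), 'xyz': array([ 398.80381514,    9.01397917, 1111.64686431]), 'rotation': array([-2.13229863,  2.16850891, -0.20443306])}
{'mtx': array([[353.11214503,   0.        , 319.38879216],
       [  0.        , 353.11214503, 237.52300794],
       [  0.        ,   0.        ,   1.        ]]), 'xyz': array([ 213.38400317, -592.2719637 ,  372.35731416]), 'rotation': array([ 2.2979549 , -1.80198032, -0.24665466])}
```

View pics/top0.png

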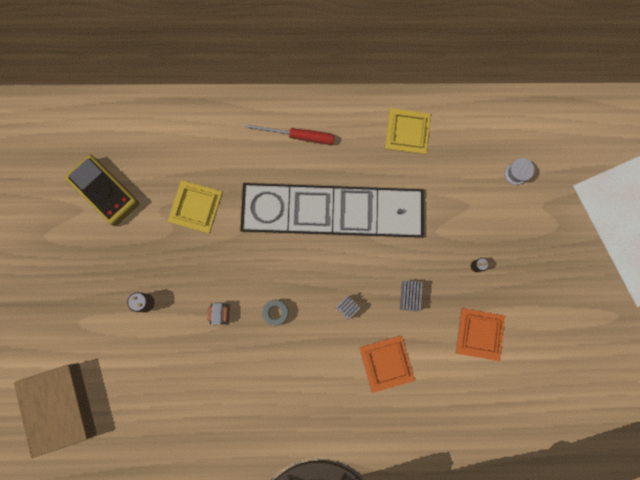

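View pics/scene0.png

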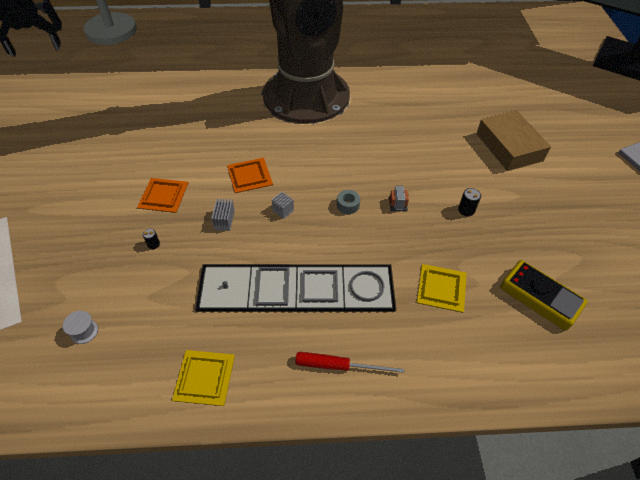

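```bash
cat > h.py <<'E'
from workcell import readout,get_image,camera_model
import cv2,numpy as np
from scipy.spatial.transform import Rotation as R
def p2w(m,u,v,z):
    d=R.from_rotvec(m["rotation"]).as_matrix()@np.linalg.inv(m["mtx"])@[u,v,1]
    return m["xyz"]+d*(z-m["xyz"][2])/d[2]
def w2p(m,p):
    q=m["mtx"]@R.from_rotvec(m["rotation"]).as_matrix().T@(np.array(p)-m["xyz"]);return q[:2]/q[2]
def go(x,y,z,yd=None):
    """shift in tool axes (mm) + turn so that TCP gets to xyz and closing line lies at world angle yd (deg)"""
    s=readout.observe();M=R.from_rotvec(s["eef_rot"]).as_matrix()
    d=M.T@(np.array([x,y,z])-s["eef_pos"]);a=np.degrees(np.arctan2(M[1,1],M[0,1]));t=0
    if yd is not None: t=-((yd-a+90)%180-90)   # tool z is down
    print("shift mm",d.round(1),"turn rad",np.radians(t).round(3),"y-ang",a.round(1),"j7",s["joints"][6].round(2),"z tilt",M[:,2].round(3),"t",s["time"])
E
python3 - <<'E'
from h import *
i=cv2.imread("pics/top0.png");m=camera_model("top")
a=cv2.resize(i[255:335,120:320],None,fx=4,fy=4,interpolation=2);b=cv2.resize(i[255:335,310:510],None,fx=4,fy=4,interpolation=2)
c=cv2.resize(i[170:250,235:435],None,fx=4,fy=4,interpolation=2)[:300]
cv2.imwrite("pics/z.png",cv2.resize(np.vstack([a,b]),(800,600)))
cv2.imwrite("pics/z.png",cv2.resize(np.vstack([a,b]),None,fx=.93,fy=.93))
for n,u,v,z in[("cap",140,302,55),("trafo",219,314,40),("ring",275,312,28),("short",348,306,40),("long",411,294,40),("scap",481,264.5,40),("round",267,207,15),("sq",312,209,15),("lng",356,211,15),("pad corners/4",400.5,212,7)]:print(n,p2w(m,u,v,z).round(0))
E
```

```text
cap [447. 351.  55.]
trafo [420. 194.  40.]
ring [423.  81.  28.]
short [432. -70.  40.]
long [ 454. -202.   40.]
scap [ 513. -353.   40.]
round [649.  98.  15.]
sq [643.   1.  15.]
lng [637. -95.  15.]
pad corners/4 [ 636. -194.    7.]
```

View pics/z.png

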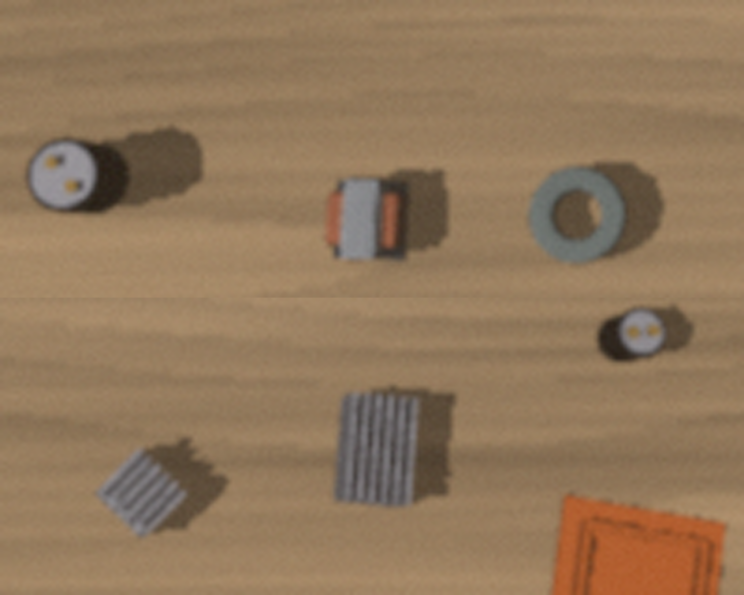

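Run:
```python
from h import *
m=camera_model("top")
Z=lambda x,y,z,ox,oy:p2w(m,ox+x/3.72,oy+y/3.72,z)
for n,e1,e2,z,ox,r in[("cap",(62,175),(62,175),55,120,0),("trafo",(362.5,180),(358,258),40,120,0),("ring",(577,213),(577,213),28,120,0),("long",(382.5,396),(374,502.5),40,310,297.6)]:
    a=Z(e1[0],e1[1]-r,z,ox,255);b=Z(e2[0],e2[1]-r,z,ox,255);d=a-b
    print(n,((a+b)/2).round(0),"len",np.hypot(*d[:2]).round(),"ang",np.degrees(np.arctan2(d[1],d[0])).round(1))
go(456,-203,200,88)
```

```text
cap [447. 357.  55.] len 0.0 ang 0.0
trafo [421. 199.  40.] len 42.0 ang -2.5
ring [422.  81.  28.] len 0.0 ang 0.0
long [ 451. -203.   40.] len 60.0 ang -7.3
shift mm [ 394.4 -318.6   56. ] turn rad 0.276 y-ang -76.2 j7 -0.08 z tilt [-0.     0.001 -1.   ] t 0.1
```

Emit:
{"op": "servo_tool", "data": {
  "commands": [0.04,-0.03,0.006,0.03,0.09,-0.073,0.015,0.09,0.14,-0.113,0.02,0.15,0.19,-0.153,0.03,0.2,0.24,-0.194,0.04,0.25,0.29,-0.234,0.05,0.3,0.34,-0.274,0.056,0.368,0.37,-0.3,0.056,0.368,0.389,-0.318,0.056,0.368,0.389,-0.318,0.056,0.368],
  "jaw": 1
}}

```text
time: 1.35
eef_pos: [452.0, -203.1, 200.0]
eef_rot: [-3.135, 0.193, 0.0]
contact_force: [-0.6, -0.4, 0.6]
gripper_width: 0.999
finger_force: 0.0
```

Run:
```python
from h import *
m=camera_model("wrist");cv2.imwrite("pics/w1.png",get_image("wrist")[:,:,::-1]);print(m["xyz"],m["rotation"])
print(readout.observe()["eef_pos"]);go(451,-203,60,82.7)
for c in[(30,18),(30,-18),(-30,-18),(-30,18)]:
    a=np.radians(-7.3);print(w2p(m,[451+c[0]*np.cos(a)-c[1]*np.sin(a),-203+c[0]*np.sin(a)+c[1]*np.cos(a),40]).round())
```

```text
[ 517.88509485 -213.07266871  316.78310356] [ 1.95295537 -2.20898623 -0.30112447]
[ 451.0321087  -204.8872366   200.03158832]
shift mm [ -0.2  -1.9 140. ] turn rad 0.002 y-ang -97.2 j7 -1.42 z tilt [-0.001  0.    -1.   ] t 1.4
[295. 189.]
[341. 190.]
[339. 262.]
[296. 262.]
```

View pics/w1.png

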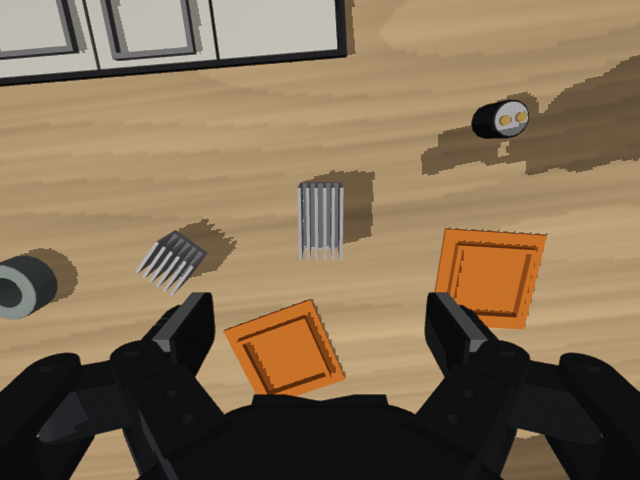

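Emit:
{"op": "servo_tool", "data": {
  "commands": [0,-0.002,0.05,0,0,-0.002,0.1,0,0,-0.002,0.145,0,0,-0.002,0.163,0,0,-0.002,0.163,0]
}}

```text
time: 2.02
eef_pos: [449.4, -204.5, 36.1]
eef_rot: [-3.135, 0.203, 0.005]
contact_force: [0.4, -0.4, 0.4]
gripper_width: 1.001
finger_force: 0.0
```

Emit:
{"op": "servo_tool", "data": {
  "commands": [0,0,0,0,0,0,0,0,0,0,0,0,0,0,0,0,0,0,0,0,0,0,0,0],
  "jaw": -1
}}

```text
time: 2.78
eef_pos: [451.8, -203.8, 38.4]
eef_rot: [3.134, -0.2, 0.003]
contact_force: [-2.3, -0.6, 8.3]
gripper_width: 0.41
finger_force: 59.8
```

Emit:
{"op": "servo_tool", "data": {
  "commands": [0,0,-0.03,0,0,0,-0.08,0,0,0,-0.1,0,0,0,-0.1,0]
}}

```text
time: 3.28
eef_pos: [452.3, -203.8, 139.1]
eef_rot: [3.134, -0.2, 0.006]
contact_force: [0.1, -0.8, -1.0]
gripper_width: 0.413
finger_force: 60.3
```

Run:
```python
from h import *
go(637,-95,140,87.5);print(readout.observe()["finger_force"])
m=camera_model("top");print([p2w(m,*p,15).round() for p in[(340,192),(373,193),(373,231),(340,230)]])
cv2.imwrite("pics/tray.png",cv2.resize(cv2.imread("pics/top0.png")[175:245,235:435],None,fx=4,fy=4,interpolation=2))
```

```text
shift mm [ 169.4 -131.4   -0.4] turn rad -0.084 y-ang -97.3 j7 -1.45 z tilt [ 0.004 -0.001 -1.   ] t 3.275
60.26042819023132
[array([680., -61.,  15.]), array([ 677., -133.,   15.]), array([ 593., -131.,   15.]), array([596., -59.,  15.])]
```

View pics/tray.png

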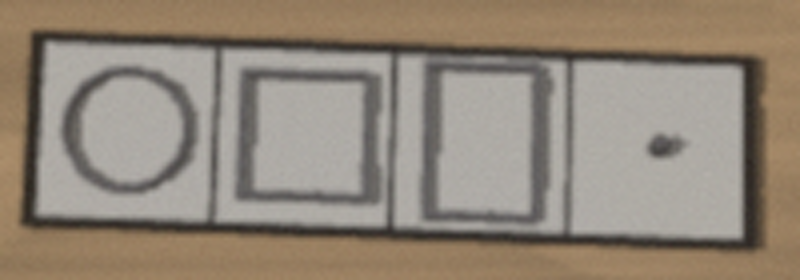

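Emit:
{"op": "servo_tool", "data": {
  "commands": [0.04,-0.03,0,-0.03,0.085,-0.066,0,-0.06,0.13,-0.1,0,-0.084,0.16,-0.124,0,-0.084,0.169,-0.131,0,-0.084,0.169,-0.131,0,-0.084]
}}

```text
time: 4.03
eef_pos: [634.9, -94.7, 135.9]
eef_rot: [3.141, -0.067, -0.003]
contact_force: [-0.6, -1.3, -1.2]
gripper_width: 0.409
finger_force: 60.2
```

Run:
```python
from h import *
go(637,-95,45,87.5)
m=camera_model("wrist");cv2.imwrite("pics/w2.png",get_image("wrist")[:,:,::-1])
```

```text
shift mm [ 2.3  0.2 90.9] turn rad 0.001 y-ang -92.4 j7 -1.63 z tilt [-0.002 -0.    -1.   ] t 4.025
```

View pics/w2.png

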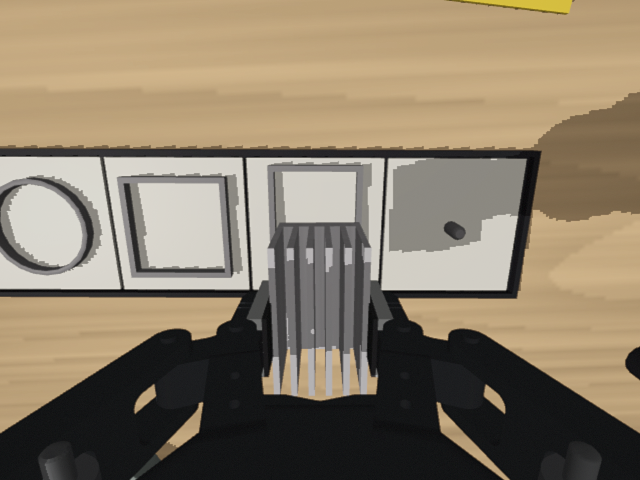

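Emit:
{"op": "servo_tool", "data": {
  "commands": [0.001,0,0.04,0,0.001,0,0.07,0,0.001,0,0.082,0,0.001,0,0.087,0,0.001,0,0.09,0,0.001,0,0.09,0]
}}

```text
time: 4.82
eef_pos: [637.0, -95.1, 48.1]
eef_rot: [3.141, -0.068, 0.002]
contact_force: [-0.2, 0.9, -1.1]
gripper_width: 0.408
finger_force: 60.2
```

Run:
```python
from h import *
go(637,-95,45,87.5);print(readout.observe()["contact_force"])
```

```text
shift mm [ 0.  -0.1  3.1] turn rad 0.0 y-ang -92.5 j7 -1.65 z tilt [ 0.001 -0.    -1.   ] t 4.825
[-0.16047041  0.85694709 -1.14949057]
```

Emit:
{"op": "servo_tool", "data": {
  "commands": [0,0,0.002,0,0,0,0.003,0,0,0,0.003,0]
}}

```text
time: 5.2
eef_pos: [636.9, -95.0, 45.5]
eef_rot: [3.141, -0.068, 0.002]
contact_force: [-4.0, 0.7, 7.8]
gripper_width: 0.408
finger_force: 61.5
```

Emit:
{"op": "servo_tool", "data": {
  "commands": [0,0,0,0,0,0,0,0,0,0,0,0,0,0,0,0],
  "jaw": 0.6
}}

```text
time: 5.7
eef_pos: [636.5, -95.0, 44.2]
eef_rot: [3.141, -0.068, -0.0]
contact_force: [0.5, -0.5, -1.2]
gripper_width: 0.798
finger_force: 0.0
```

Emit:
{"op": "servo_tool", "data": {
  "commands": [0,0,-0.03,0,0,0,-0.08,0,0,0,-0.11,0,0,0,-0.12,0],
  "jaw": 1
}}

```text
time: 6.2
eef_pos: [637.5, -95.1, 166.4]
eef_rot: [3.141, -0.068, 0.005]
contact_force: [0.1, 0.0, -0.2]
gripper_width: 0.993
finger_force: 0.0
```

Run:
```python
from h import *
go(422,81,165,87.5)
m=camera_model("wrist");cv2.imwrite("pics/w3.png",get_image("wrist")[:,:,::-1])
print([w2p(m,p).round() for p in [(637-44,-95+32,15),(637+44,-95-32,15),(637,-95,47),(634,-192,7),(643,1,15)]])
```

```text
shift mm [-223.  -166.6    0.7] turn rad 0.0 y-ang -92.5 j7 -1.63 z tilt [ 0.003 -0.    -1.   ] t 6.2
[array([281., 283.]), array([357., 170.]), array([317., 240.]), array([438., 225.]), array([194., 227.])]
```

View pics/w3.png

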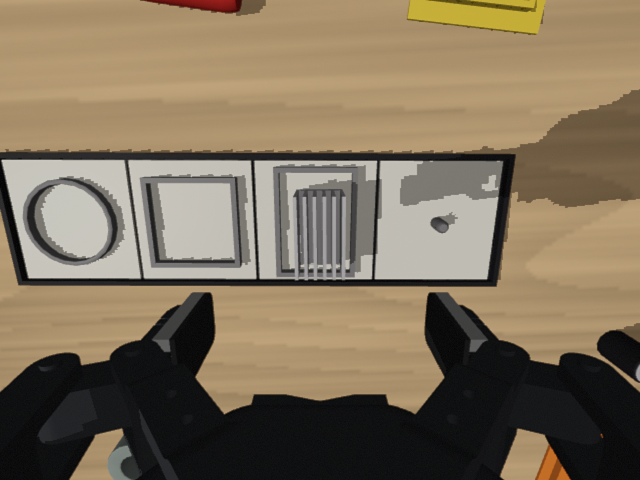

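Emit:
{"op": "servo_tool", "data": {
  "commands": [-0.045,-0.034,0,0,-0.09,-0.068,0,0,-0.135,-0.102,0,0,-0.18,-0.136,0,0,-0.21,-0.158,0,0,-0.223,-0.1666,0,0,-0.223,-0.1666,0,0]
}}

```text
time: 7.12
eef_pos: [420.6, 81.1, 163.9]
eef_rot: [3.141, -0.066, -0.001]
contact_force: [0.4, -0.5, -0.5]
gripper_width: 0.999
finger_force: 0.0
```

Run:
```python
from h import *
go(422,81,30,87.5)
m=camera_model("wrist");cv2.imwrite("pics/w4.png",get_image("wrist")[:,:,::-1])
print([w2p(m,p).round() for p in [(422,81,28),(449,81,28),(422,108,28),(421,199,40)]])
```

```text
shift mm [  1.5  -0.  133.9] turn rad 0.001 y-ang -92.4 j7 -2.02 z tilt [-0.001 -0.    -1.   ] t 7.125
[array([317., 231.]), array([316., 195.]), array([281., 233.]), array([151., 244.])]
```

View pics/w4.png

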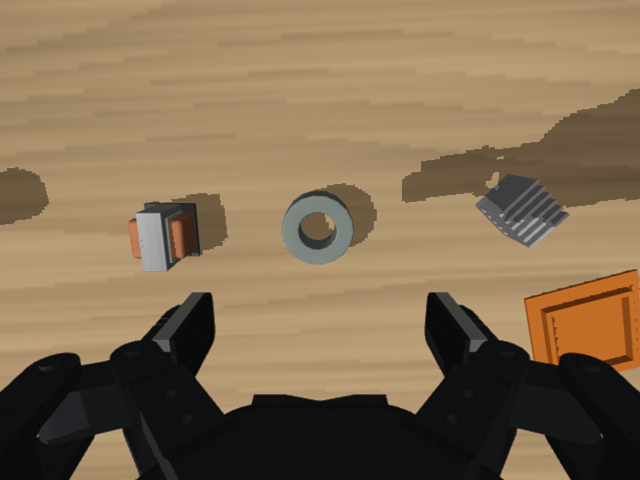

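Emit:
{"op": "servo_tool", "data": {
  "commands": [0.001,0,0.05,0,0.001,0,0.1,0,0.001,0,0.125,0,0.001,0,0.132,0,0.001,0,0.133,0]
}}

```text
time: 7.8
eef_pos: [422.7, 80.5, 31.2]
eef_rot: [3.141, -0.07, 0.0]
contact_force: [-0.6, -0.7, 0.9]
gripper_width: 0.999
finger_force: 0.0
```

Emit:
{"op": "servo_tool", "data": {
  "commands": [0,0,0,0,0,0,0,0,0,0,0,0,0,0,0,0,0,0,0,0],
  "jaw": -1
}}

```text
time: 8.43
eef_pos: [422.8, 81.3, 32.8]
eef_rot: [-3.14, 0.068, -0.004]
contact_force: [-2.7, -0.6, 16.6]
gripper_width: 0.615
finger_force: 59.5
```

Emit:
{"op": "servo_tool", "data": {
  "commands": [0,0,-0.03,0,0,0,-0.08,0,0,0,-0.1,0,0,0,-0.1,0]
}}

```text
time: 8.93
eef_pos: [423.0, 81.2, 133.1]
eef_rot: [-3.14, 0.068, -0.007]
contact_force: [-0.1, -0.1, -1.7]
gripper_width: 0.619
finger_force: 63.8
```

Run:
```python
from h import *
go(634,-192,130,87.5)
```

```text
shift mm [222.7 263.8   3.8] turn rad 0.0 y-ang -92.5 j7 -2.05 z tilt [ 0.004  0.001 -1.   ] t 8.925
```

Emit:
{"op": "servo_tool", "data": {
  "commands": [0.035,0.041,0,0,0.07,0.083,0,0,0.105,0.125,0,0,0.14,0.167,0,0,0.175,0.209,0,0,0.205,0.244,0,0,0.223,0.264,0,0,0.223,0.264,0,0]
}}

```text
time: 9.93
eef_pos: [633.2, -194.7, 129.3]
eef_rot: [3.14, -0.072, -0.003]
contact_force: [-0.5, 0.5, -1.4]
gripper_width: 0.616
finger_force: 63.7
```

Run:
```python
from h import *
go(634,-192,40,87.5)
m=camera_model("wrist");cv2.imwrite("pics/w5.png",get_image("wrist")[:,:,::-1])
print([w2p(m,p).round() for p in [(634,-192,7),(634,-192,25)]],m["xyz"])
```

```text
shift mm [ 0.9 -2.8 89.2] turn rad -0.003 y-ang -92.6 j7 -1.49 z tilt [-0.002 -0.001 -1.   ] t 9.925
[array([313., 237.]), array([313., 244.])] [ 699.6620048  -199.32966522  245.89890433]
```

View pics/w5.png

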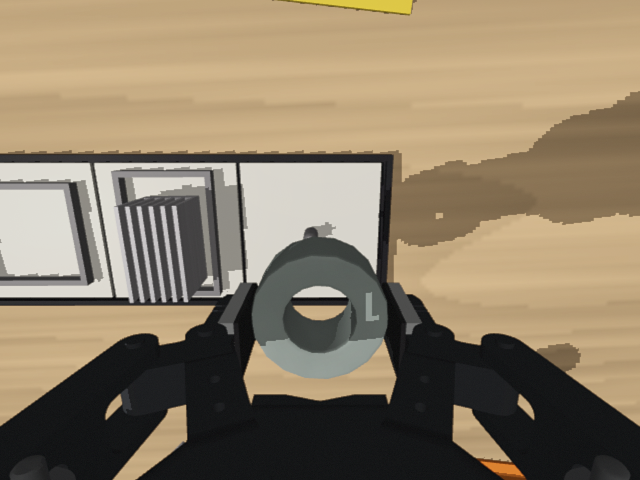

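Emit:
{"op": "servo_tool", "data": {
  "commands": [0.003,-0.0035,0.03,0,0.003,-0.0035,0.055,0,0.003,-0.0035,0.07,0,0.003,-0.0035,0.08,0,0.003,-0.0035,0.086,0,0.003,-0.0035,0.086,0]
}}

```text
time: 10.72
eef_pos: [636.5, -189.0, 45.4]
eef_rot: [3.141, -0.068, 0.0]
contact_force: [0.8, -0.3, -1.2]
gripper_width: 0.61
finger_force: 63.7
```

Emit:
{"op": "servo_tool", "data": {
  "commands": [0,0.001,0.003,0,0,0.001,0.005,0,0,0.001,0.006,0]
}}

```text
time: 11.1
eef_pos: [636.5, -190.3, 40.0]
eef_rot: [3.141, -0.069, 0.001]
contact_force: [-4.8, 0.5, 11.8]
gripper_width: 0.611
finger_force: 64.9
```

Contact on the pad; release and rise.

Emit:
{"op": "servo_tool", "data": {
  "commands": [0,0,0,0,0,0,0,0,0,0,0,0,0,0,0,0],
  "jaw": 0.8
}}

```text
time: 11.6
eef_pos: [636.4, -190.0, 39.3]
eef_rot: [3.141, -0.068, 0.0]
contact_force: [0.3, -0.4, 0.6]
gripper_width: 0.9
finger_force: 0.0
```

Emit:
{"op": "servo_tool", "data": {
  "commands": [0,0,-0.03,0,0,0,-0.08,0,0,0,-0.12,0,0,0,-0.13,0],
  "jaw": 1
}}

```text
time: 12.1
eef_pos: [637.9, -190.3, 172.6]
eef_rot: [3.14, -0.068, 0.008]
contact_force: [0.6, -0.3, 0.1]
gripper_width: 0.998
finger_force: 0.0
```

Run:
```python
from h import *
go(422,199,170,-2.5)
cv2.imwrite("pics/w6.png",get_image("wrist")[:,:,::-1])
```

```text
shift mm [-232.6 -379.5    1.1] turn rad -1.571 y-ang -92.5 j7 -1.48 z tilt [ 0.005 -0.001 -1.   ] t 12.1
```

View pics/w6.png

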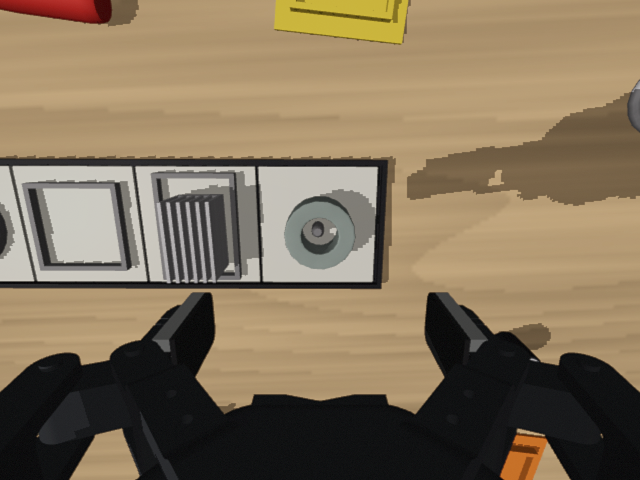

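Emit:
{"op": "servo_tool", "data": {
  "commands": [-0.023,-0.038,0,-0.16,-0.046,-0.076,0,-0.32,-0.07,-0.114,0,-0.48,-0.093,-0.152,0,-0.64,-0.116,-0.19,0,-0.8,-0.14,-0.228,0,-0.96,-0.163,-0.266,0,-1.12,-0.186,-0.304,0,-1.28,-0.21,-0.342,0,-1.44,-0.2326,-0.3795,0,-1.571]
}}

```text
time: 13.4
eef_pos: [418.9, 200.0, 168.3]
eef_rot: [-2.263, -2.178, 0.002]
contact_force: [1.0, 0.3, 0.4]
gripper_width: 0.998
finger_force: 0.0
```

Emit:
{"op": "servo_tool", "data": {
  "commands": [0,0,0,0,0,0,0,0]
}}

```text
time: 13.65
eef_pos: [420.2, 198.5, 168.4]
eef_rot: [-2.27, -2.172, 0.003]
contact_force: [0.2, -0.5, -0.0]
gripper_width: 1.001
finger_force: 0.0
```

Run:
```python
from h import *
go(422,199,37,-2.5)
m=camera_model("wrist");cv2.imwrite("pics/w7.png",get_image("wrist")[:,:,::-1])
print([w2p(m,p).round() for p in [(422,199,40),(444,208,40),(444,190,40),(400,190,40)]],m["xyz"])
```

```text
shift mm [  0.7   2.  131.4] turn rad -0.0 y-ang -2.5 j7 -0.89 z tilt [-0.001 -0.001 -1.   ] t 13.65
[array([324., 234.]), array([354., 221.]), array([354., 245.]), array([294., 247.])] [422.34566295 264.29590596 285.15052052]
```

View pics/w7.png

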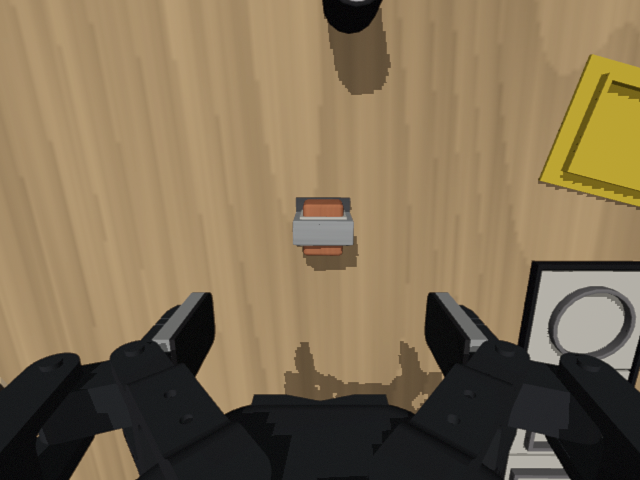

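Emit:
{"op": "servo_tool", "data": {
  "commands": [0.001,0.001,0.05,0,0.001,0.001,0.1,0,0.001,0.001,0.123,0,0.001,0.001,0.13,0,0.001,0.001,0.131,0]
}}

```text
time: 14.32
eef_pos: [421.9, 199.8, 38.4]
eef_rot: [2.27, 2.172, -0.0]
contact_force: [0.4, 0.0, -0.8]
gripper_width: 1.0
finger_force: 0.0
```

Emit:
{"op": "servo_tool", "data": {
  "commands": [0,0,0,0,0,0,0,0,0,0,0,0,0,0,0,0,0,0,0,0,0,0,0,0],
  "jaw": -1
}}

```text
time: 15.08
eef_pos: [422.0, 200.3, 39.3]
eef_rot: [2.268, 2.172, 0.002]
contact_force: [-0.7, -1.5, 9.2]
gripper_width: 0.504
finger_force: 60.5
```

Emit:
{"op": "servo_tool", "data": {
  "commands": [0,0,-0.03,0,0,0,-0.08,0,0,0,-0.1,0,0,0,-0.1,0]
}}

```text
time: 15.58
eef_pos: [422.3, 200.4, 139.7]
eef_rot: [2.268, 2.171, 0.005]
contact_force: [-0.0, -0.8, -2.1]
gripper_width: 0.502
finger_force: 62.6
```

Run:
```python
from h import *
go(644,1,140,-2.5)
```

```text
shift mm [-1.896e+02  2.302e+02  2.000e-01] turn rad -0.0 y-ang -2.5 j7 -0.94 z tilt [ 0.003  0.001 -1.   ] t 15.575
```

Emit:
{"op": "servo_tool", "data": {
  "commands": [-0.027,0.033,0,0,-0.056,0.068,0,0,-0.086,0.104,0,0,-0.115,0.14,0,0,-0.145,0.176,0,0,-0.172,0.208,0,0,-0.1896,0.23,0,0,-0.1896,0.23,0,0,-0.1896,0.23,0,0]
}}

```text
time: 16.7
eef_pos: [642.0, 1.6, 136.9]
eef_rot: [-2.267, -2.173, 0.002]
contact_force: [-0.9, 0.1, -2.4]
gripper_width: 0.505
finger_force: 62.4
```

Run:
```python
from h import *
go(644,1,46,-2.5)
m=camera_model("wrist");cv2.imwrite("pics/w8.png",get_image("wrist")[:,:,::-1])
print([w2p(m,p).round() for p in [(644+36,1+36,15),(644-36,1+36,15)]],m["xyz"])
```

```text
shift mm [-0.5  2.3 90.8] turn rad 0.001 y-ang -2.4 j7 -0.45 z tilt [-0.002  0.    -1.   ] t 16.7
[array([376., 184.]), array([269., 189.])] [644.11861448  67.21718493 253.59412334]
```

View pics/w8.png

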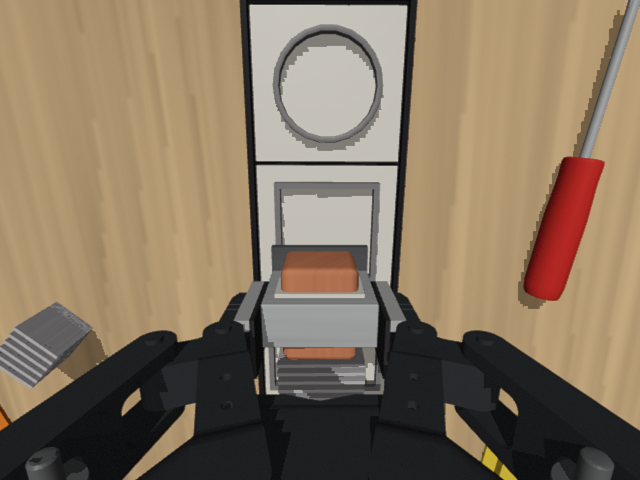

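Emit:
{"op": "servo_tool", "data": {
  "commands": [0.001,0.004,0.03,0,0.001,0.004,0.06,0,0.001,0.004,0.075,0,0.001,0.004,0.083,0,0.001,0.004,0.087,0,0.001,0.004,0.087,0]
}}

```text
time: 17.5
eef_pos: [647.5, 1.8, 51.8]
eef_rot: [2.268, 2.173, 0.001]
contact_force: [-0.1, -0.1, -2.2]
gripper_width: 0.501
finger_force: 62.5
```

Emit:
{"op": "servo_tool", "data": {
  "commands": [0,0,0.002,0,0,0,0.004,0,0,0,0.004,0]
}}

```text
time: 17.88
eef_pos: [647.1, 1.6, 47.3]
eef_rot: [2.269, 2.173, -0.0]
contact_force: [0.4, -0.9, -1.6]
gripper_width: 0.503
finger_force: 62.5
```

Emit:
{"op": "servo_tool", "data": {
  "commands": [0,0,0.001,0,0,0,0.0025,0,0,0,0.0025,0]
}}

```text
time: 18.25
eef_pos: [647.3, 1.7, 46.4]
eef_rot: [2.268, 2.172, -0.0]
contact_force: [-6.3, -1.5, 14.7]
gripper_width: 0.502
finger_force: 64.3
```

Emit:
{"op": "servo_tool", "data": {
  "commands": [0,0,0,0,0,0,0,0,0,0,0,0,0,0,0,0],
  "jaw": 0.7
}}

```text
time: 18.75
eef_pos: [647.1, 1.7, 44.6]
eef_rot: [-2.269, -2.173, 0.0]
contact_force: [-0.0, -0.0, 0.6]
gripper_width: 0.847
finger_force: 0.0
```

Emit:
{"op": "servo_tool", "data": {
  "commands": [0,0,-0.03,0,0,0,-0.08,0,0,0,-0.12,0,0,0,-0.13,0],
  "jaw": 1
}}

```text
time: 19.25
eef_pos: [648.5, 2.2, 177.9]
eef_rot: [2.267, 2.171, 0.006]
contact_force: [-0.1, -0.4, -0.6]
gripper_width: 1.003
finger_force: 0.0
```

Run:
```python
from h import *
go(447,357,180,-2.5)
```

```text
shift mm [ 345.8 -216.6   -2.9] turn rad 0.001 y-ang -2.5 j7 -0.43 z tilt [ 0.005  0.    -1.   ] t 19.25
```

Emit:
{"op": "servo_tool", "data": {
  "commands": [0.038,-0.024,0,0,0.077,-0.048,0,0,0.116,-0.072,0,0,0.155,-0.096,0,0,0.194,-0.121,0,0,0.233,-0.146,0,0,0.272,-0.17,0,0,0.311,-0.195,0,0,0.346,-0.2165,0,0,0.346,-0.2165,0,0]
}}

```text
time: 20.5
eef_pos: [442.8, 360.0, 174.3]
eef_rot: [-2.26, -2.178, 0.0]
contact_force: [-0.2, -0.5, 0.4]
gripper_width: 1.005
finger_force: 0.0
```

Emit:
{"op": "servo_tool", "data": {
  "commands": [0,0,0,0]
}}

```text
time: 20.62
eef_pos: [445.8, 355.9, 174.0]
eef_rot: [2.268, 2.173, -0.002]
contact_force: [0.0, 0.7, 0.3]
gripper_width: 1.004
finger_force: 0.0
```

Run:
```python
from h import *
go(447,357,40,-2.5)
m=camera_model("wrist");cv2.imwrite("pics/w9.png",get_image("wrist")[:,:,::-1])
print([w2p(m,p).round() for p in [(447,357,55),(467,357,55),(427,357,55)]],m["xyz"])
```

```text
shift mm [  1.3   1.2 134. ] turn rad 0.001 y-ang -2.5 j7 -1.14 z tilt [-0.001 -0.001 -1.   ] t 20.625
[array([323., 237.]), array([351., 235.]), array([294., 238.])] [447.84604043 421.7450859  290.6715401 ]
```

View pics/w9.png

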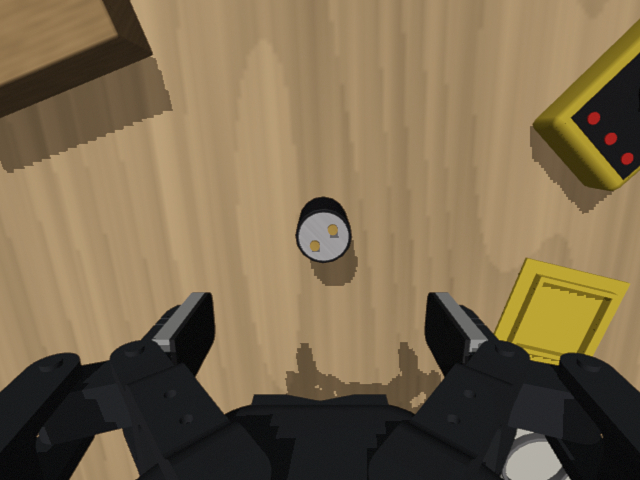

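Emit:
{"op": "servo_tool", "data": {
  "commands": [0.001,0.001,0.05,0,0.001,0.001,0.1,0,0.001,0.001,0.124,0,0.001,0.001,0.132,0,0.001,0.001,0.133,0]
}}

```text
time: 21.3
eef_pos: [447.4, 357.1, 41.9]
eef_rot: [2.27, 2.172, -0.0]
contact_force: [-0.3, 0.3, 1.2]
gripper_width: 0.998
finger_force: 0.0
```

Emit:
{"op": "servo_tool", "data": {
  "commands": [0,0,0,0,0,0,0,0,0,0,0,0,0,0,0,0,0,0,0,0,0,0,0,0],
  "jaw": -1
}}

```text
time: 22.05
eef_pos: [447.3, 358.0, 42.9]
eef_rot: [2.268, 2.173, 0.002]
contact_force: [-0.2, -1.0, 7.6]
gripper_width: 0.456
finger_force: 59.6
```

Emit:
{"op": "servo_tool", "data": {
  "commands": [0,0,-0.03,0,0,0,-0.08,0,0,0,-0.1,0,0,0,-0.1,0]
}}

```text
time: 22.55
eef_pos: [447.5, 358.4, 143.5]
eef_rot: [2.269, 2.172, 0.005]
contact_force: [0.2, 0.1, -1.2]
gripper_width: 0.453
finger_force: 60.5
```

Run:
```python
from h import *
go(651,99,140,-2.5)
```

```text
shift mm [-250.3  214.5    3.5] turn rad 0.0 y-ang -2.5 j7 -1.17 z tilt [ 0.003  0.002 -1.   ] t 22.55
```

Emit:
{"op": "servo_tool", "data": {
  "commands": [-0.035,0.03,0,0,-0.07,0.06,0,0,-0.105,0.09,0,0,-0.14,0.12,0,0,-0.175,0.15,0,0,-0.21,0.18,0,0,-0.236,0.202,0,0,-0.25,0.2145,0,0,-0.25,0.2145,0,0,-0.25,0.2145,0,0]
}}

```text
time: 23.8
eef_pos: [649.1, 100.8, 141.5]
eef_rot: [-2.265, -2.175, 0.0]
contact_force: [-0.2, 0.4, -1.1]
gripper_width: 0.452
finger_force: 60.6
```

Run:
```python
from h import *
go(651,99,50,-2.5)
m=camera_model("wrist");cv2.imwrite("pics/w10.png",get_image("wrist")[:,:,::-1])
# outer far rim point and sides
print([w2p(m,p).round() for p in [(651,99+35,15),(651+35,99,15),(651-35,99,15)]],m["xyz"])
```

```text
shift mm [-1.8  2.  91.5] turn rad 0.003 y-ang -2.3 j7 -0.6 z tilt [-0.001  0.001 -1.   ] t 23.8
[array([322., 189.]), array([373., 236.]), array([275., 240.])] [651.05837156 166.31938132 258.3544377 ]
```

View pics/w10.png

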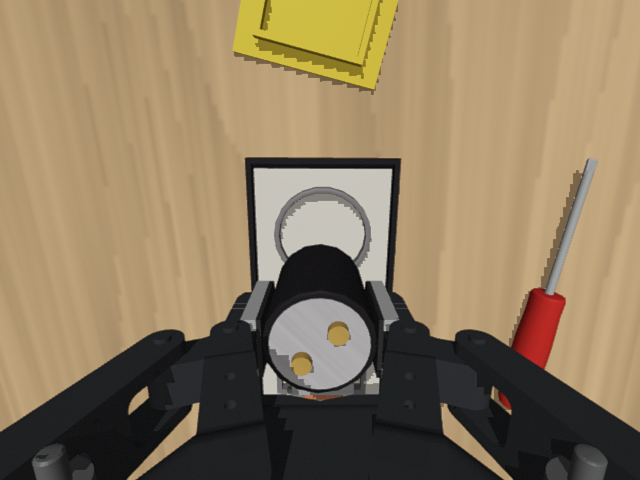

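Emit:
{"op": "servo_tool", "data": {
  "commands": [-0.001,0.0015,0.03,0,-0.001,0.0015,0.06,0,-0.001,0.0015,0.075,0,-0.001,0.0015,0.084,0,-0.001,0.0015,0.088,0,-0.001,0.0015,0.088,0]
}}

```text
time: 24.6
eef_pos: [652.1, 97.7, 54.3]
eef_rot: [2.268, 2.173, 0.001]
contact_force: [0.6, -0.7, -1.4]
gripper_width: 0.454
finger_force: 60.6
```

Emit:
{"op": "servo_tool", "data": {
  "commands": [0,0,0.002,0,0,0,0.0035,0,0,0,0.0035,0]
}}

```text
time: 24.98
eef_pos: [651.8, 97.5, 50.3]
eef_rot: [2.269, 2.173, 0.0]
contact_force: [-0.7, -1.0, -1.0]
gripper_width: 0.453
finger_force: 60.6
```

Emit:
{"op": "servo_tool", "data": {
  "commands": [0,0,0.001,0,0,0,0.002,0,0,0,0.002,0]
}}

```text
time: 25.35
eef_pos: [651.9, 97.6, 49.9]
eef_rot: [2.268, 2.172, 0.0]
contact_force: [-4.8, -1.5, 13.1]
gripper_width: 0.453
finger_force: 62.1
```

Emit:
{"op": "servo_tool", "data": {
  "commands": [0,0,0,0,0,0,0,0,0,0,0,0,0,0,0,0],
  "jaw": 0.7
}}

```text
time: 25.85
eef_pos: [651.8, 97.6, 48.2]
eef_rot: [-2.269, -2.173, 0.0]
contact_force: [0.2, -0.1, 0.3]
gripper_width: 0.857
finger_force: 0.0
```

Emit:
{"op": "servo_tool", "data": {
  "commands": [0,0,-0.03,0,0,0,-0.08,0,0.04,0,-0.13,0,0.09,0,-0.15,0,0.14,0,-0.16,0,0.19,0,-0.16,0,0.19,0,-0.16,0]
}}

```text
time: 26.72
eef_pos: [657.8, 293.6, 208.3]
eef_rot: [-2.259, -2.179, -0.002]
contact_force: [-0.5, -0.8, -0.0]
gripper_width: 0.853
finger_force: 0.0
```

Run:
```python
from h import *
i=get_image("scene")[:,:,::-1];cv2.imwrite("pics/end.png",cv2.resize(i[170:330,120:500],None,fx=2,fy=2,interpolation=2))
```

```text
(no output)
```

View pics/end.png

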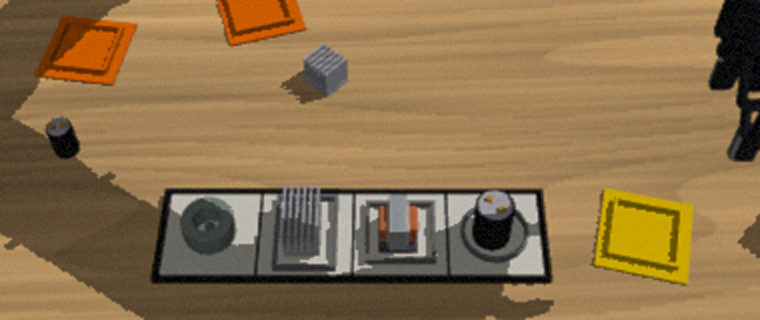

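```bash
python3 -c "
from workcell import order;print(order.finish_job())"
```

```text
the job is handed in; nothing more can be done
None
```

The job is handed in at about 27 s of robot time. The final picture shows all four kit parts seated upright in their places and both look-alikes still standing on the bench. The hand-in call returned no verdict.

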